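# Stack and chock three chromatography columns

## Task

Put the three steel chromatography columns from the sloping wash rack away, stacked level and centred: lay the two blue-ended ones in the two V-grooves of the white cradle, then set the yellow spacer upright over both of them so that its lower grooves lock them against rolling, and last lay the orange-ended column in the V-groove on top of the spacer. Set every piece down rather than dropping it, and leave the other things on the bench where they stand.

Things in the scene. Friction and masses are not known exactly. Their poses are not given: they have to be found in the camera images.
- cradle: Fixed white cradle: two upright 12 mm plates, 120 mm wide, 30 mm high, at x = -60 and +60 mm, joined by an 8 mm high, 22 mm wide bar along y = 0; open between. Both have 45-degree V-grooves at y = -38 and +38 mm. Origin: centre of underside, on the bench; x along the grooves, z up. A column in a groove has its axis level along x, y = -38 or +38 mm, 36 mm above the bench.
- rack: Fixed grey rack, 208 mm wide, 140 mm high: holds three columns side by side 76 mm apart, sloping 25 degrees, rising along the rack's +x (away from the robot), low ends against a lip. Two 12 mm grooved plates, 60 mm either side of the columns' middles; open below and between the middles. Origin: on the bench, 115 mm below the middle column's centre; x level, z up.
- column_blue_1: Round stainless steel column with blue end fittings, 28 mm diameter, 170 mm long, 0.25 kg, interchangeable with column_blue_2. Origin at its centre, x axis along its length (either end may lead; it may be rolled about x). It starts in one of the rack's three places, chosen at random.
- column_blue_2: Second column with blue end fittings, same size and frame as column_blue_1; starts in another of the rack's places.
- column_orange: Column with orange end fittings, same size and frame as the blue ones; starts in the remaining place of the rack.
- spacer: Loose yellow spacer, 100 (x) x 112 (y) x 56 mm, 0.15 kg, upright: two 12 mm cross plates at x = -44 and +44 mm, joined by a grip bar along x, 16 mm wide, 26 mm high, 76 mm long. Origin: grip bar's centre, 31 mm above its underside, z up. V-grooves below at y = -38 and +38 mm, one on top at y = 0. Seated, origin 36.8 mm above the lower columns' axes; top column's axis 30.8 mm above origin.
- reagent_bottle: Bystander: white plastic bottle, 48 mm diameter, 78 mm high; origin at the centre of its underside.
- dropper_bottle: Bystander: small brown bottle with red cap, 34 mm diameter, 68 mm high; origin at the centre of its underside.
- rubber_bulb: Bystander: dark red rubber bulb, 51 mm diameter, 84 mm high; origin at the centre of its underside.
- sample_vial: Bystander: glass vial with white cap, 26 mm diameter, 71 mm high; origin at the centre of its underside.

How it is judged:
By the outcome, as a careful person would: the job done as asked, in the order asked, and still so for the second after the job is handed in, with the robot touching nothing.
It also fails if it takes over 72 s, if anything falls off the work surface, if the arm or the gripper's body presses on something with over 40 N, if the wrist force passes 120 N, or if a joint passes its speed limit or range.

## Robot

A 7-joint arm with a two-finger parallel gripper is mounted at the origin on a cart in front of the work surface, level with it; the furniture and walls round the work are solid. World frame = base frame: x ahead of the robot, y to its left, z up, the work surface at z = 0. Lengths are in m, angles in rad, forces in N, time in s.
With the tool pointing down it reaches from about 0.4 to 0.9 m from the base axis. Payload 5.5 kg.
Tool frame: the origin (TCP) lies midway between the tips of the shut fingers; the grasp point (between the pads) lies 19 mm behind it (bot.tcp_to_grasp is the distance from the TCP to the grasp point, in m); z points along the fingers, y is the direction in which the jaws open and shut (so a half turn about z gives the same grasp; the last joint's range is limited). The gripper opens to 85 mm and grips with 20 to 120 N. Pads are 22 mm wide; open, the fingers measure 114 mm over their backs; the gripper's body (76 mm by 85 mm) begins 54 mm behind the grasp point. The pads swing forward as they close: fully open they stand 13 mm farther back than shut.
Start: joints at [-1.028, 0.501, -0.427, 1.55, 0.221, 1.138, -0.21], TCP at [0.179, 0.625, 0.231] pointing down, gripper open.
Joint ranges: [-2.88, 2.88], [-0.31, 2.03], [-1.54, 1.56], [0.2, 2.42], [-1.41, 4.55], [0.19, 2.02], [-2.57, 2.57]. Speed limits (rad/s): [2.57, 2.57, 3.14, 3.14, 3.14, 3.14, 3.14].

## Interface

Orientations are given as a 3x3 rotation matrix whose columns are the frame's x, y, z axes.
In Python, from plant import bot gives the robot as it stands.
- The arm moves only by the shell command python3 -m inch 'ROWS'. ROWS is JSON, a list of rows, each a list of 3 entries, a list of its own where there are three numbers: the shift along the tool's x, y, z in m, then the turn about the tool's z in degrees, then the closure, from -1 (fully open) to 1 (shut). A call has 1 to 20 rows; each row shifts and turns the commanded pose from where the row before left it, along the tool's axes as they then stand; what a row does not reach is not made up. A row lasts 1/10 s, in which the tool goes at most 50 mm and 8.59 degrees, less where a joint would pass 70% of its speed; a pose out of reach is approached as far as the arm can. A call with a gripper value outside its range is refused whole. The fingers move at their own pace and stop on an object; the grip force is fixed at half the most. Time passes only in rows, so rows that do not move let the fingers close. It gives the time, the measured TCP pose, the force and the opening at its end, in the units of the state.
- bot.read_state(): the state, without advancing time (a new reading comes with each control period).
- bot.grab_frame(name): name is "side" or "top"; returns the picture (420x560x3 uint8, red, green, blue); there is no depth.
- bot.camera_params(name): a dict with "vfov" (degrees; the focal length in pixels is half the picture's height over the tangent of half this angle, whatever the lens; pixels are square), "cx", "cy" (the principal point, pixels), "world_from_camera" (4x4, takes a point from camera to world coordinates). Camera axes: x right, y down, z forward; pixel columns grow to the right and rows downward; lengths in m; the calibration is good to about 2 mm. A picture is of the moment at which its call begins. camera_params takes no time and is no camera call.
- bot.close_job(): hands the job in, once; it reports no verdict.
Trained networks look in the newest picture that a camera, given by its name, has taken for a name from the list of things; names that differ only in an ending like _2 or _b are one class to them, and where a whole thing is asked for, a point or a joint stands for the part that bears it (a point fixed in the world has none). Each returns a list of dicts, best first, with "conf" (0 to 1); they miss things now and then, are a little off and sometimes report something else, mostly with a low value. They report only what shows in the picture. A call takes as long as a camera call.
- bot.masks_of(name, camera): "mask" (420x560 bool, what is visible of it) and "extent" ([left, top, width, height] in pixels, round what is visible of it).
The state is a dict: "time": time; "q": joint angles; "qd": joint speeds; "effort": joint torques, N m; "eef_pos": TCP position; "tool_rot": TCP orientation; "force": force on the tool from outside, world axes, zero at the start; "ft_torque": the same for the moment, N m; "finger_gap": opening from 0.0 (shut) to 1.0 (fully open).
Only numpy, scipy, OpenCV 4.12 (cv2) and the standard library are available. Lean on these libraries where they do the work, as an engineer would, in place of code of your own. Each camera call takes 0.05 s, during which the arm holds its last target. There are 200 camera calls.

## Working session

There is one attempt and no reset: what is moved stays moved. The work goes in short steps, Python scripts to look and compute and a shell command to move; the robot and the scene stay as the last step left them, time stands still between calls to the robot, and variables do not carry over. Pictures are saved under pics/ and viewed, about 8 in all and at most 12, crops included, and the job is handed in when it is done.

```bash
ls; mkdir -p pics; cat > h.py <<'E'
import numpy as np, cv2
from plant import bot
def cam(n):
    p=bot.camera_params(n); f=210/np.tan(np.radians(p['vfov'])/2); return f,p['cx'],p['cy'],np.array(p['world_from_camera'])
def ray(n,u,v):
    f,cx,cy,T=cam(n); d=T[:3,:3]@np.array([(u-cx)/f,(v-cy)/f,1]); return T[:3,3],d
def atz(n,u,v,z):
    o,d=ray(n,u,v); return o+d*(z-o[2])/d[2]
def proj(n,P):
    f,cx,cy,T=cam(n); P=np.atleast_2d(P); c=(P-T[:3,3])@T[:3,:3]; return np.c_[f*c[:,0]/c[:,2]+cx,f*c[:,1]/c[:,2]+cy]
def save(n,name):
    im=bot.grab_frame(n); cv2.imwrite('pics/'+name,im[:,:,::-1]); return im
E
python3 - <<'E'
from h import *
np.set_printoptions(precision=3,suppress=True)
ims=[save(n,n+'0.png') for n in('top','side')]
cv2.imwrite('pics/t0.png',cv2.resize(ims[0],(800,600))[:,:,::-1])
for n in('top','side'):
    print(n,bot.camera_params(n))
    for t in('cradle','rack','column_blue_1','column_orange','spacer','reagent_bottle','dropper_bottle','rubber_bulb','sample_vial'):
        for r in bot.masks_of(t,n):
            ys,xs=np.nonzero(r['mask']); print(n,t,round(r['conf'],2),r['extent'],xs.mean().round(1),ys.mean().round(1))
print(bot.read_state())
E
```

```text
pics
top {'vfov': 49.84696954721637, 'cx': 277.52713282654383, 'cy': 211.03242364108175, 'world_from_camera': array([[-0.008, -0.988,  0.157,  0.338],
       [-1.   ,  0.007, -0.008, -0.019],
       [ 0.007, -0.157, -0.988,  1.484],
       [ 0.   ,  0.   ,  0.   ,  1.   ]])}
top cradle 0.8 [320.1, 201.1, 38.1, 45.9] 337.5 222.4
top rack 0.61 [142.8, 184.1, 71.4, 56.3] 190.5 212.4
top rack 0.61 [142.2, 183.2, 15.7, 54.7] 152.2 212.8
top rack 0.41 [322.1, 201.8, 36.6, 49.6] 338.7 223.7
top column_blue_1 0.88 [197.6, 184.0, 10.9, 47.8] 201.9 207.9
top column_blue_1 0.79 [143.4, 184.3, 14.4, 55.9] 152.2 210.5
top column_orange 0.81 [168.9, 181.8, 13.7, 56.1] 177.3 210.6
top column_orange 0.39 [144.2, 185.2, 72.0, 60.0] 186.0 212.8
top spacer 0.9 [240.4, 198.7, 38.1, 31.6] 261.3 214.8
top dropper_bottle 0.65 [227.2, 161.8, 7.8, 14.3] 228.9 166.9
top rubber_bulb 0.79 [384.7, 253.9, 20.4, 14.1] 395.9 260.6
top rubber_bulb 0.26 [239.4, 196.6, 44.2, 35.3] 261.0 214.7
side {'vfov': 50.26859200142786, 'cx': 284.30727778755664, 'cy': 211.55365822131645, 'world_from_camera': array([[-0.985, -0.1 
[... 679 characters left out ...]
.8
side dropper_bottle 0.67 [199.3, 247.8, 14.3, 23.5] 202.6 259.4
side rubber_bulb 0.81 [334.5, 139.5, 14.3, 24.5] 342.7 153.4
side sample_vial 0.51 [340.1, 223.9, 9.7, 21.7] 343.2 236.4
{'time': 1.0, 'q': array([-1.028,  0.501, -0.427,  1.55 ,  0.221,  1.138, -0.21 ]), 'qd': array([-0.001,  0.001,  0.001, -0.   , -0.002,  0.   ,  0.001]), 'effort': array([  0.   , -56.936,  -5.811, -28.135,   0.013,   0.002,   0.   ]), 'eef_pos': array([0.179, 0.625, 0.231]), 'tool_rot': array([[-0.961,  0.276,  0.   ],
       [ 0.276,  0.961,  0.   ],
       [-0.   ,  0.   , -1.   ]]), 'force': array([-0.177, -0.625, -0.553]), 'ft_torque': array([-0.017,  0.014,  0.012]), 'finger_gap': 1.0016033531105277}
```

View pics/t0.png

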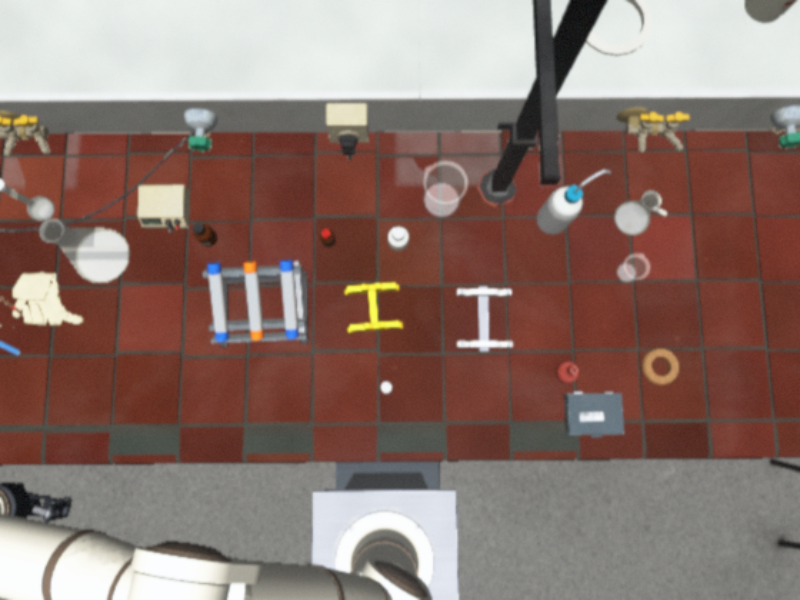

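View pics/side0.png

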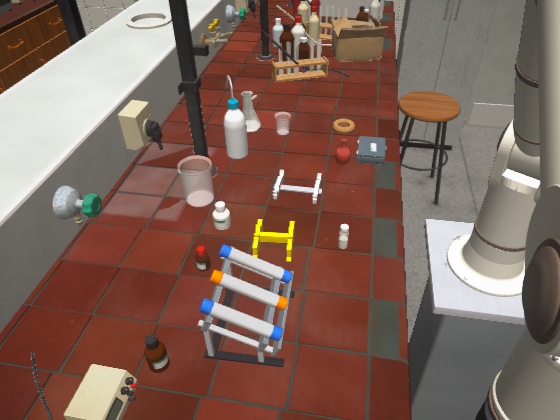

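```bash
cat > fit.py <<'E'
from h import *
from scipy.optimize import minimize
def R(yaw,pitch=0):
    c,s=np.cos(yaw),np.sin(yaw); p,q=np.cos(pitch),np.sin(pitch)
    return np.array([[c,-s,0],[s,c,0],[0,0,1]])@np.array([[p,0,-q],[0,1,0],[q,0,p]])  # +pitch: x rises
def box(x0,x1,y0,y1,z0,z1): return prism([(y0,z0),(y1,z0),(y1,z1),(y0,z1)],x0,x1)
def prism(pr,x0,x1): return np.array([[x,y,z] for x in(x0,x1) for y,z in pr])
# solids as lists of convex point sets
def plate(x,parts): return [prism(p,x-.006,x+.006) for p in parts]
m=1e-3
cr=[(-60,0),(60,0),(60,16.2),(-60,16.2)]
crp=[cr]+[[(a,16.2),(b,16.2),(d,30),(c,30)] for a,b,c,d in((-60,-38,-60,-51.8),(-38,38,-24.2,24.2),(38,60,51.8,60))]
crp=[[(y*m,z*m) for y,z in p] for p in crp]
CRADLE=plate(-.06,crp)+plate(.06,crp)+[box(-.06,.06,-.011,.011,0,.008)]
sp=[[(-56,-17),(56,-17),(56,11),(-56,11)],[(-56,11),(0,11),(-14,25),(-56,25)],[(0,11),(56,11),(56,25),(14,25)],
    [(-56,-17),(-38,-17),(-52,-31),(-56,-31)],[(-38,-17),(38,-17),(24,-31),(-24,-31)],[(38,-17),(56,-17),(56,-31),(52,-31)]]
sp=[[(y*m,z*m) for y,z in p] for p in sp]
SPACER=plate(-.044,sp)+plate(.044,sp)+[box(-.038,.038,-.008,.008,-.013,.013)]
a=np.linspace(0,2*np.pi,24,endpoint=False)
COL=[np.array([[x,.014*np.cos(t),.014*np.sin(t)] for x in(-.085,.085) for t in a])]
S=8
def render(n,solid,Rm,t,roi):
    x0,y0,w,h=roi; im=np.zeros((h*S,w*S),np.uint8)
    for P in solid:
        uv=(proj(n,P@Rm.T+t)+.5-[x0,y0])*S-.5
        cv2.fillConvexPoly(im,cv2.convexHull(np.round(uv*16).astype(np.int32)),255,shift=4)
    return cv2.resize(im,(w,h),interpolation=cv2.INTER_AREA)/255.
def fit(cost,x0,step=(.015,.015,.1)):
    best=None
    for k in range(2):
        s=np.array([x0]+[np.array(x0)+np.eye(3)[i]*step[i]/(1+3*k) for i in range(3)])
        r=minimize(cost,x0,method='Nelder-Mead',options=dict(initial_simplex=s,xatol=1e-4,fatol=1e-3)); x0=r.x
    return r
E
cat > run.py <<'E'
from fit import *
np.set_printoptions(precision=4,suppress=True)
im={n:cv2.imread(f'pics/{n}0.png')[:,:,::-1].astype(float) for n in('top','side')}
def yel(i): # yellowness soft
    return np.clip((np.minimum(i[...,0],i[...,1])-i[...,2]-30)/100,0,1)
def wht(i): return np.clip((i.min(2)-60)/90,0,1)
def run(name,solid,seg,rois,x0,z):
    M={n:seg(im[n])[r[1]:r[1]+r[3],r[0]:r[0]+r[2]] for n,r in rois.items()}
    for ns in(('top','side'),('top',),('side',)):
        c=lambda p:sum(np.abs(render(n,solid,R(p[2]),[p[0],p[1],z],rois[n])-M[n]).sum()/M[n].sum() for n in ns)
        r=fit(c,x0); print(name,ns,r.x[:2],np.degrees(r.x[2]),r.fun)
        if len(ns)==2: p=r.x
    return p
g=atz('top',337.5,222.4,.015)
ps={}
ps['cradle']=run('cradle',CRADLE,wht,dict(top=(310,190,60,64),side=(262,163,70,50)),[g[0],g[1],0],0)
g=atz('top',261.3,214.8,.03)
ps['spacer']=run('spacer',SPACER,yel,dict(top=(230,190,60,52),side=(245,210,58,60)),[g[0],g[1],0],.031)
# rack via network masks
masks={}
for n in('top','side'):
    bot.grab_frame(n)
    masks[n]=[r['mask'] for r in bot.masks_of('column_blue_1',n)[:2]]+[bot.masks_of('column_orange',n)[0]['mask']]
rois=dict(top=(130,170,100,85),side=(185,230,120,125))
g=atz('top',177.3,210.6,.115)
def cr_(p,ns=('top','side')):
    s=0
    for n in ns:
        x,y,w,h=rois[n]
        for k in(-1,0,1):
            t=np.array([p[0],p[1],.115])+R(p[2])@[0,.076*k,0]
            im_=render(n,COL,R(p[2],np.radians(25)),t,rois[n])
            s+=min(np.abs(im_-q[y:y+h,x:x+w]).sum()/q.sum() for q in masks[n])
    return s
for ns in(('top','side'),('top',),('side',)):
    r=fit(lambda p:cr_(p,ns),[g[0],g[1],0]); print('rack',ns,r.x[:2],np.degrees(r.x[2]),r.fun)
    if len(ns)==2: ps['rack']=r.x
np.save('ps.npy',ps,allow_pickle=True)
# overlays
out=[]
for n,(x,y,w,h) in dict(top=(135,155,280,120),side=(190,135,170,235)).items():
    k=800//w if n=='top' else 2.55
    A=im[n][y:y+h,x:x+w,::-1].astype(np.uint8); A=cv2.resize(A,None,fx=k,fy=k,interpolation=cv2.INTER_CUBIC)
    def dr(sol,Rm,t):
        for P in sol:
            cv2.polylines(A,[cv2.convexHull(np.round((proj(n,P@Rm.T+t)+.5-[x,y])*k*16).astype(np.int32))],True,(0,255,0),1,cv2.LINE_AA,4)
    p=ps['cradle'];dr(CRADLE,R(p[2]),[p[0],p[1],0]); p=ps['spacer'];dr(SPACER,R(p[2]),[p[0],p[1],.031])
    p=ps['rack']
    for j in(-1,0,1): dr(COL,R(p[2],np.radians(25)),np.array([p[0],p[1],.115])+R(p[2])@[0,.076*j,0])
    cv2.imwrite(f'pics/ov_{n}.png',A)
E
python3 run.py
```

```text
cradle ('top', 'side') [ 0.5347 -0.2324] -0.8362371350393366 0.4533301423733734Traceback (most recent call last):
  File "run.py", line 16, in <module>
    ps['cradle']=run('cradle',CRADLE,wht,dict(top=(310,190,60,64),side=(262,163,70,50)),[g[0],g[1],0],0)
                 ~~~^^^^^^^^^^^^^^^^^^^^^^^^^^^^^^^^^^^^^^^^^^^^^^^^^^^^^^^^^^^^^^^^^^^^^^^^^^^^^^^^^^^^
  File "run.py", line 11, in run
    r=fit(c,x0); print(name,ns,r.x[:2],np.degrees(r.x[2]),r.fun)
  File "fit.py", line 32, in fit
    r=minimize(cost,x0,method='Nelder-Mead',options=dict(initial_simplex=s,xatol=1e-4,fatol=1e-3)); x0=r.x
    res = _minimize_neldermead(fun, x0, args, callback, bounds=bounds,
                               **options)
    fxe = func(xe)
    fx = function(np.copy(x), *(wrapper_args + args))
  File "run.py", line 10, in <lambda>
    c=lambda p:sum(np.abs(render(n,solid,R(p[2]),[p[0],p[1],z],rois[n])-M[n]).sum()/M[n].sum() for n in ns)
               ~~~^^^^^^^^^^^^^^^^^^^^^^^^^^^^^^^^^^^^^^^^^^^^^^^^^^^^^^^^^^^^^^^^^^^^^^^^^^^^^^^^^^^^^^^^^
  File "run.py", line 10, in <genexpr>
    c=lambda p:sum(np.abs(render(n,solid,R(p[2]),[p[0],p[1],z],rois[n])-M[n]).sum()/M[n].sum() for n in ns)
                          ~~~~~~^^^^^^^^^^^^^^^^^^^^^^^^^^^^^^^^^^^^^^^
  File "fit.py", line 25, in render
    uv=(proj(n,P@Rm.T+t)+.5-[x0,y0])*S-.5
        ~~~~^^^^^^^^^^^^
  File "h.py", line 10, in proj
    f,cx,cy,T=cam(n); P=np.atleast_2d(P); c=(P-T[:3,3])@T[:3,:3]; return np.c_[f*c[:,0]/c[:,2]+cx,f*c[:,1]/c[:,2]+cy]
              ~~~^^^
  File "h.py", line 4, in cam
    p=bot.camera_params(n); f=210/np.tan(np.radians(p['vfov'])/2); return f,p['cx'],p['cy'],np.array(p['world_from_camera'])
ValueError: time passes only in moves, steps and waits
```

Too many camera_params calls; cache them.

```bash
sed -i 's/^import numpy as np, cv2/import numpy as np, cv2, functools/; s/^def cam(n)/@functools.cache\ndef cam(n)/' h.py; python3 run.py
```

```text
cradle ('top', 'side') [ 0.5347 -0.2324] -0.8362371350393366 0.4533301423733734
cradle ('top',) [ 0.5342 -0.23  ] -0.7224600445108321 0.23763024144466705
cradle ('side',) [ 0.535  -0.2339] -0.6372703269585207 0.20242108819575738
spacer ('top', 'side') [0.5589 0.0233] 4.998224453444505 0.3736927317031954
spacer ('top',) [0.5586 0.024 ] 4.640218226205013 0.16940140687952213
spacer ('side',) [0.5598 0.022 ] 4.912939180841751 0.18461985558759753
rack ('top', 'side') [0.5587 0.2769] 1.7418003249180005 0.660016494317067
rack ('top',) [0.5582 0.2775] 1.7773279905307517 0.34441169200038224
rack ('side',) [0.5617 0.2753] 1.4489463979875645 0.22041717399409427
```

View pics/ov_side.png

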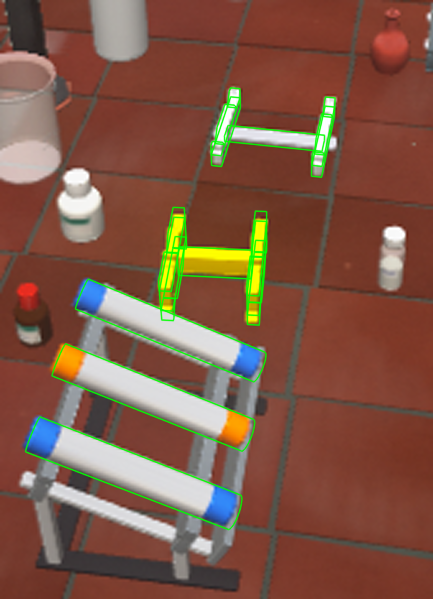

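View pics/ov_top.png

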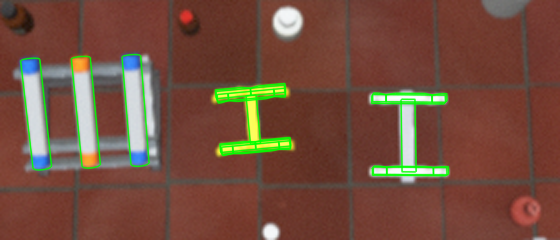

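```bash
python3 -m inch '[[[0,0,0],-8.5,-0.3],[[0,0,0],-8.5,-0.3],[[-0.03,-0.023,0],-0.7,-0.3],[[-0.04,-0.031,0],0,-0.3],[[-0.04,-0.031,0],0,-0.3],[[-0.04,-0.031,0],0,-0.3],[[-0.04,-0.031,0],0,-0.3],[[-0.04,-0.031,0],0,-0.3],[[-0.04,-0.031,0],0,-0.3],[[-0.04,-0.031,0],0,-0.3],[[-0.04,-0.031,0],0,-0.3],[[-0.02,-0.012,0],0,-0.3],[[0,0,0],0,-0.3]]'
```

```text
time: 2.6
eef_pos: [0.5582, 0.35, 0.2308]
tool_rot: [[-1.0, -0.021, 0.002], [-0.021, 1.0, -0.002], [-0.002, -0.002, -1.0]]
force: [0.1, -0.7, 0.6]
finger_gap: 0.655
```

```bash
python3 -m inch '[[[0.0015,0.003,0.035],-0.5,-0.3],[[0,0,0.035],0,-0.3],[[0,0,0.03],0,-0.3],[[0,0,0.025],0,-0.3],[[0,0,0.012],0,-0.3],[[0,0,0],0,-0.3],[[0,0,0],0,-0.3]]'
python3 - <<'E'
from h import *
b=save('side','s1.png'); t=save('top','t1.png')
A=cv2.resize(b[200:380,180:330],None,fx=3,fy=3,interpolation=cv2.INTER_CUBIC); B=cv2.resize(t[150:280,120:200],None,fx=4,fy=4,interpolation=cv2.INTER_CUBIC)
C=np.zeros((540,770,3),np.uint8); C[:540,:450]=A; C[:520,450:]=B; cv2.imwrite('pics/c1.png',C[:,:,::-1])
E
```

```text
time: 3.3
eef_pos: [0.552, 0.3591, 0.0953]
tool_rot: [[-0.999, -0.039, 0.001], [-0.039, 0.999, 0.001], [-0.001, 0.001, -1.0]]
force: [0.5, 1.0, 0.2]
finger_gap: 0.651
```

View pics/c1.png

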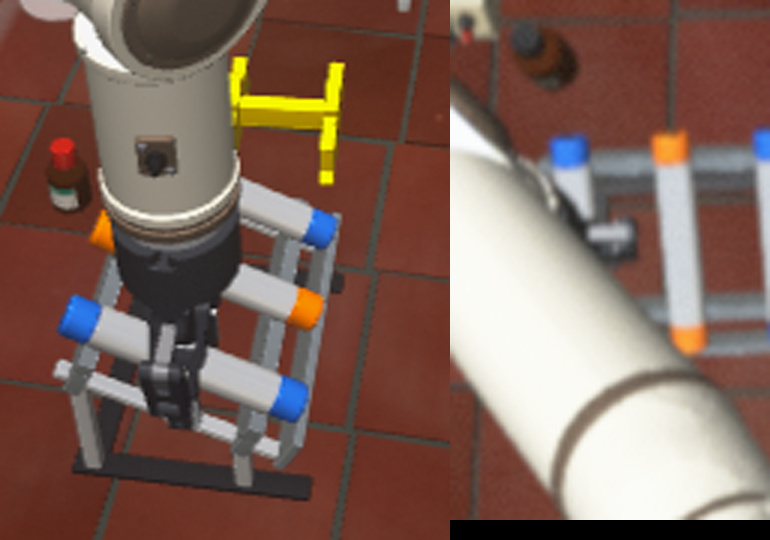

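```bash
python3 -m inch '[[[-0.0045,-0.006,0.002],0.5,-0.3],[[0,0,0],0,-0.3],[[0,0,0],0,-0.3],[[0,0,0],0,-0.3]]'
```

```text
time: 3.8
eef_pos: [0.5567, 0.3522, 0.0925]
tool_rot: [[-1.0, -0.029, 0.0], [-0.029, 1.0, 0.0], [-0.0, 0.0, -1.0]]
force: [0.1, -0.1, -0.3]
finger_gap: 0.653
```

```bash
python3 -m inch '[[[0,0,0],0,1],[[0,0,0],0,1],[[0,0,0],0,1],[[0,0,0],0,1],[[0,0,0],0,1],[[0,0,0],0,1]]'
```

```text
time: 4.4
eef_pos: [0.5564, 0.3519, 0.0925]
tool_rot: [[-1.0, -0.029, -0.0], [-0.029, 1.0, -0.001], [0.0, -0.001, -1.0]]
force: [-2.5, -2.6, 5.3]
finger_gap: 0.309
```

```bash
python3 -m inch '[[[0,0,-0.01],0,1],[[0,0,-0.02],0,1],[[0,0,-0.035],0,1],[[0,0,-0.035],0,1],[[0,0,-0.03],0,1],[[0,0,-0.01],0,1],[[0,0,0],0,1],[[0,0,0],0,1]]'
python3 - <<'E'
from h import *
b=save('side','s2.png'); t=save('top','t2.png')
E
python3 -m inch '[[[0,-0.01,0],2.4,1],[[0.001,-0.02,0],0,1],[[0.001,-0.038,0],0,1],[[0.001,-0.04,0],0,1],[[0.001,-0.04,0],0,1],[[0.001,-0.04,0],0,1],[[0.001,-0.04,0],0,1],[[0.001,-0.04,0],0,1],[[0.001,-0.04,0],0,1],[[0.001,-0.04,0],0,1],[[0.001,-0.04,0],0,1],[[0.001,-0.04,0],0,1],[[0.001,-0.04,0],0,1],[[0.001,-0.04,0],0,1],[[0.001,-0.04,0],0,1],[[0.001,-0.04,0],0,1],[[0,-0.025,0],0,1],[[0,-0.01,0],0,1],[[0,0,0],0,1],[[0,0,0],0,1]]'
```

```text
time: 5.2
eef_pos: [0.5558, 0.3517, 0.2306]
tool_rot: [[-1.0, -0.029, -0.002], [-0.029, 1.0, -0.001], [0.002, -0.001, -1.0]]
force: [-0.5, 0.4, -2.3]
finger_gap: 0.313
time: 7.3
eef_pos: [0.534, -0.2686, 0.2317]
tool_rot: [[-1.0, 0.012, -0.001], [0.012, 1.0, 0.002], [0.001, 0.002, -1.0]]
force: [-0.5, 0.6, -2.3]
finger_gap: 0.308
```

```bash
cat > ov.py <<'E'
import sys
from fit import *
def overlay(name,items,rois,grab=True):
    out=[]
    for n,(x,y,w,h,k) in rois.items():
        A=bot.grab_frame(n)[y:y+h,x:x+w,::-1]; A=cv2.resize(A,None,fx=k,fy=k,interpolation=cv2.INTER_CUBIC)
        for sol,Rm,t in items:
            for P in sol: cv2.polylines(A,[cv2.convexHull(np.round((proj(n,P@Rm.T+t)+.5-[x,y])*k*16).astype(np.int32))],True,(0,255,0),1,cv2.LINE_AA,4)
        out.append(A)
    H=max(a.shape[0] for a in out)
    cv2.imwrite('pics/'+name,np.hstack([cv2.copyMakeBorder(a,0,H-a.shape[0],0,0,0) for a in out]))
E
python3 - <<'E'
from ov import *
s=bot.read_state(); p=s['eef_pos']; print(p)
overlay('c2.png',[(COL,R(np.radians(-.7),np.radians(25)),p+[0,0,.022]),(CRADLE,R(np.radians(-.7)),[.5345,-.232,0])],dict(side=(250,60,130,160,3),top=(300,160,100,120,4)))
E
```

```text
[ 0.53399782 -0.26858908  0.23172889]
```

View pics/c2.png

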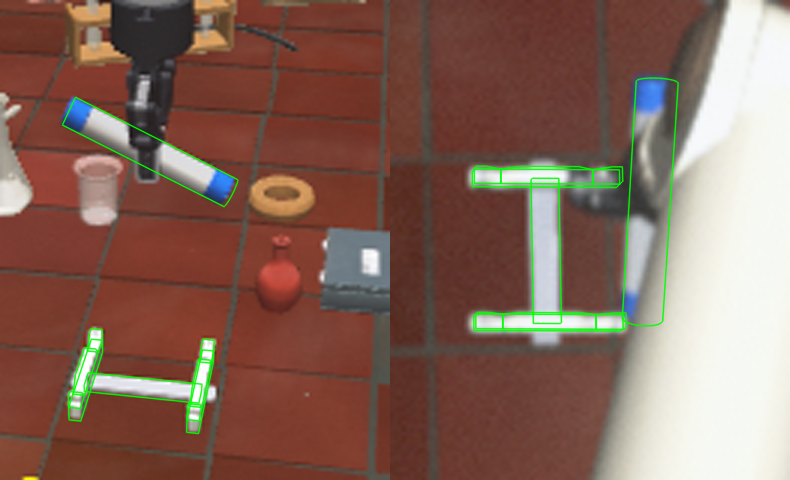

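```bash
python3 - <<'E'
from ov import *
t=bot.grab_frame('top'); 
for r in (182,185,188,230): print(r,[tuple(int(c) for c in v) for v in t[r,354:374]])
p=bot.read_state()['eef_pos']
Rm=R(np.radians(-.7),np.radians(25))
for dz in(.016,.022): print(proj('top',np.array([[.085,.014,0],[.085,-.014,0],[-.085,.014,0],[-.085,-.014,0]])@Rm.T+p+[0,0,dz]))
E
```

```text
182 [(93, 70, 62), (102, 63, 54), (102, 61, 52), (109, 67, 56), (106, 66, 54), (103, 67, 61), (82, 67, 90), (66, 88, 150), (59, 102, 189), (60, 114, 218), (62, 127, 232), (74, 141, 242), (68, 140, 242), (68, 131, 231), (66, 95, 157), (69, 71, 84), (80, 74, 66), (85, 77, 70), (91, 80, 73), (101, 91, 81)]
185 [(89, 67, 60), (103, 64, 56), (107, 65, 53), (108, 65, 54), (108, 66, 58), (102, 65, 59), (84, 74, 103), (64, 90, 164), (60, 108, 203), (63, 120, 226), (67, 129, 236), (67, 133, 241), (73, 133, 240), (83, 128, 226), (73, 87, 137), (71, 67, 70), (78, 74, 65), (87, 79, 69), (98, 88, 79), (104, 92, 83)]
188 [(93, 73, 65), (100, 66, 54), (106, 63, 54), (106, 64, 54), (104, 62, 53), (105, 71, 65), (114, 100, 101), (138, 140, 151), (154, 164, 186), (151, 169, 205), (145, 167, 214), (144, 161, 201), (160, 167, 186), (142, 144, 149), (95, 95, 92), (73, 68, 63), (76, 69, 63), (83, 75, 68), (89, 80, 73), (102, 95, 86)]
230 [(94, 75, 67), (90, 80, 71), (108, 76, 65), (122, 93, 86), (151, 146, 142), (178, 181, 182), (198, 203, 207), (189, 195, 199), (159, 161, 162), (131, 131, 124), (137, 135, 124), (153, 151, 139), (170, 167, 156), (183, 182, 167), (196, 193, 179), (201, 200, 186), (213, 208, 192), (222, 218, 203), (226, 223, 211), (229, 226, 215)]
[[360.44715899 180.17187801]
 [370.72166066 180.22939085]
 [357.00764089 239.15171282]
 [366.9061892  239.19914053]]
[[360.86386768 179.67500147]
 [371.18804241 179.7328628 ]
 [357.39297193 238.94813816]
 [367.3376165  238.99581465]]
```

```bash
python3 -m inch '[[[0,-0.0014,0.03],0,1],[[0,0,0.04],0,1],[[0,0,0.04],0,1],[[0,0,0.03],0,1],[[0,0,0.02],0,1],[[0,0,0.012],0,1],[[0,0,0],0,1],[[0,0,0],0,1]]'; python3 -m inch '[[[0,0,0.004],0,1],[[0,0,0.004],0,1],[[0,0,0.004],0,1],[[0,0,0.004],0,1],[[0,0,0],0,1]]'
```

```text
time: 8.25
eef_pos: [0.5349, -0.2716, 0.0611]
tool_rot: [[-1.0, 0.012, 0.001], [0.012, 1.0, -0.0], [-0.001, -0.0, -1.0]]
force: [0.2, 0.5, -2.3]
finger_gap: 0.309
time: 8.75
eef_pos: [0.534, -0.2708, 0.0443]
tool_rot: [[-1.0, 0.013, -0.001], [0.013, 1.0, 0.001], [0.001, 0.001, -1.0]]
force: [-0.4, 3.1, 3.4]
finger_gap: 0.309
```

```bash
python3 -m inch '[[[0,0.001,0.003],0,1],[[0,0,0.003],0,1],[[0,0,0.003],0,1],[[0,0,0],0,1]]';python3 -m inch '[[[0,0,0.003],0,1],[[0,0,0.003],0,1],[[0,0,0.003],0,1],[[0,0,0],0,1]]'
```

```text
time: 9.15
eef_pos: [0.536, -0.2706, 0.0361]
tool_rot: [[-1.0, 0.012, 0.003], [0.012, 1.0, -0.0], [-0.003, -0.0, -1.0]]
force: [3.2, 3.1, 4.2]
finger_gap: 0.313
time: 9.55
eef_pos: [0.5358, -0.2706, 0.027]
tool_rot: [[-1.0, 0.012, 0.003], [0.012, 1.0, -0.0], [-0.003, -0.0, -1.0]]
force: [4.1, 3.5, 4.8]
finger_gap: 0.308
```

```bash
python3 -m inch '[[[0.001,0.001,0.003],0,1],[[0,0,0.003],0,1],[[0,0,0.002],0,1],[[0,0,0],0,1]]';python3 -m inch '[[[0,0,0.002],0,1],[[0,0,0.001],0,1],[[0,0,0],0,1]]'
```

```text
time: 9.95
eef_pos: [0.535, -0.2704, 0.0192]
tool_rot: [[-1.0, 0.012, 0.004], [0.012, 1.0, -0.001], [-0.004, -0.001, -1.0]]
force: [4.2, 1.5, 5.2]
finger_gap: 0.313
time: 10.25
eef_pos: [0.535, -0.2703, 0.0162]
tool_rot: [[-1.0, 0.012, 0.004], [0.012, 1.0, -0.001], [-0.004, -0.001, -1.0]]
force: [4.9, 1.8, 3.9]
finger_gap: 0.311
```

```bash
python3 -m inch '[[[0.0,0,0.0015],0,1],[[0,0,0.001],0,1],[[0,0,0],0,1]]';python3 -m inch '[[[0,0,0.0015],0,1],[[0,0,0.001],0,1],[[0,0,0],0,1]]'
```

```text
time: 10.55
eef_pos: [0.5351, -0.2701, 0.0139]
tool_rot: [[-1.0, 0.012, 0.004], [0.012, 1.0, -0.001], [-0.004, -0.001, -1.0]]
force: [4.8, 1.9, 6.4]
finger_gap: 0.311
time: 10.85
eef_pos: [0.5352, -0.2701, 0.0136]
tool_rot: [[-1.0, 0.012, 0.004], [0.012, 1.0, -0.001], [-0.004, -0.001, -1.0]]
force: [-1.7, 5.3, 23.6]
finger_gap: 0.31
```

```bash
python3 -m inch '[[[0,0,-0.001],0,1],[[0,0,0],0,-0.3],[[0,0,0],0,-0.3],[[0,0,0],0,-0.3],[[0,0,0],0,-0.3],[[0,0,-0.01],0,-0.3],[[0,0,-0.035],0,-0.3],[[0,0,-0.045],0,-0.3],[[0,0,-0.045],0,-0.3],[[0,0,-0.045],0,-0.3],[[0,0,-0.03],0,-0.3],[[0,0,-0.006],0,-0.3]]'; python3 -m inch '[[[0,0.015,0],-2.4,-0.3],[[-0.003,0.035,0],0,-0.3],[[-0.004,0.04,0],0,-0.3],[[-0.004,0.04,0],0,-0.3],[[-0.004,0.04,0],0,-0.3],[[-0.004,0.04,0],0,-0.3],[[-0.004,0.04,0],0,-0.3],[[-0.004,0.04,0],0,-0.3],[[-0.004,0.04,0],0,-0.3],[[-0.004,0.04,0],0,-0.3],[[-0.004,0.04,0],0,-0.3],[[-0.004,0.035,0],0,-0.3],[[-0.003,0.02,0],0,-0.3],[[0,0.005,0],0,-0.3],[[0,0,0],0,-0.3],[[0,0,0],0,-0.3],[[0,0,0],0,-0.3]]'
python3 - <<'E'
from ov import *
overlay('c3.png',[(COL,R(np.radians(-.7)),[.534,-.270,.036])],dict(side=(250,130,110,100,3.6),top=(300,180,100,90,4)))
for k in(0,):
    print(bot.read_state()['eef_pos'])
E
```

```text
time: 12.05
eef_pos: [0.5354, -0.271, 0.2329]
tool_rot: [[-1.0, 0.013, 0.008], [0.013, 1.0, -0.004], [-0.008, -0.004, -1.0]]
force: [-0.2, -0.2, 1.1]
finger_gap: 0.651
time: 13.75
eef_pos: [0.5659, 0.1991, 0.2268]
tool_rot: [[-1.0, -0.027, -0.001], [-0.027, 1.0, -0.001], [0.001, -0.001, -1.0]]
force: [-0.1, -0.8, -0.0]
finger_gap: 0.646
[0.56612411 0.19955692 0.22725198]
```

View pics/c3.png

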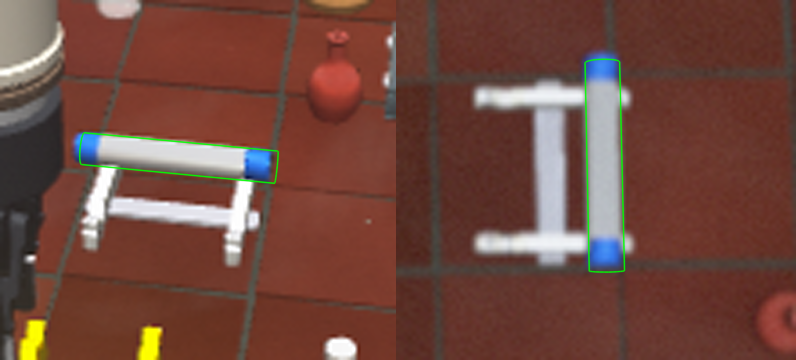

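```bash
cat > ends.py <<'E'
from fit import *
from scipy.ndimage import map_coordinates
# offset of coloured ends along the column axis relative to hypothesised pose; returns mm per end per camera
def ends(c,yaw,pitch=0,orange=False,imgs=None):
    Rm=R(yaw,pitch); out={}
    for n in('top','side'):
        im=(imgs or {}).get(n); im=bot.grab_frame(n) if im is None else im
        f=im.astype(float); m=f[...,0]-f[...,2] if orange else f[...,2]-f[...,0]
        g=np.arange(-.11,.1101,.0005); res=[]
        for sgn in(1,-1):
            # sample lines over the visible body, averaged; z offsets toward the camera
            prof=0
            for off in(-.005,0,.005):
                P=np.array([[x,off,0] for x in g])@Rm.T+c
                uv=proj(n,P); prof=prof+map_coordinates(m,[uv[:,1],uv[:,0]],order=1)
            sel=(g*sgn>.05); gg=np.abs(g[sel]); pp=prof[sel]; o=np.argsort(gg); gg,pp=gg[o],pp[o]
            k=pp.argmax(); bg=np.median(pp[-8:]); h=(pp[k]+bg)/2
            j=k+np.nonzero(pp[k:]<h)[0][0]; res.append(round((gg[j]-.085)*1000,1))
        out[n]=res
    return out
E
python3 - <<'E'
from ends import *
print(ends(np.array([.534,-.270,.036]),np.radians(-.7)))
i0={n:cv2.imread(f'pics/{n}0.png')[:,:,::-1] for n in('top','side')}
for k in(-1,0,1): print(k,ends(np.array([.559,.277,.115])+R(.03)@[0,.076*k,0],.03,np.radians(25),k==0,i0))
i2={n:cv2.imread(f'pics/{n[0]}2.png')[:,:,::-1] for n in('top','side')}
print('lifted',ends(np.array([.5558,.3517,.253]),.03,np.radians(25),False,i2))
E
```

```text
{'top': [np.float64(7.0), np.float64(-2.5)], 'side': [np.float64(6.5), np.float64(-4.5)]}
-1 {'top': [np.float64(2.5), np.float64(4.5)], 'side': [np.float64(3.0), np.float64(0.5)]}
0 {'top': [np.float64(1.5), np.float64(2.5)], 'side': [np.float64(2.5), np.float64(-0.5)]}
1 {'top': [np.float64(2.0), np.float64(5.5)], 'side': [np.float64(3.0), np.float64(1.0)]}Traceback (most recent call last):
  File "<stdin>", line 6, in <module>
  File "ends.py", line 18, in ends
    j=k+np.nonzero(pp[k:]<h)[0][0]; res.append(round((gg[j]-.085)*1000,1))
        ~~~~~~~~~~~~~~~~~~~~~~~^^^
IndexError: index 0 is out of bounds for axis 0 with size 0
```

```bash
python3 -m inch '[[[0.005,0.001,0.02],0,-0.3],[[0,0,0.035],0,-0.3],[[0,0,0.035],0,-0.3],[[0,0,0.03],0,-0.3],[[0,0,0.011],0,-0.3],[[0,0,0.004],0,-0.3],[[0,0,0],0,-0.3],[[0,0,0],0,-0.3],[[0,0,0],0,-0.3]]'
```

```text
time: 14.85
eef_pos: [0.5621, 0.2026, 0.0939]
tool_rot: [[-1.0, -0.029, 0.003], [-0.029, 1.0, 0.001], [-0.003, 0.001, -1.0]]
force: [-0.1, -1.1, -0.0]
finger_gap: 0.651
```

```bash
python3 -m inch '[[[0.001,-0.0015,0.0015],0,-0.3],[[0,0,0],0,-0.3],[[0,0,0],0,1],[[0,0,0],0,1],[[0,0,0],0,1],[[0,0,0],0,1],[[0,0,0],0,1]]'
```

```text
time: 15.55
eef_pos: [0.56, 0.1999, 0.0911]
tool_rot: [[-1.0, -0.029, -0.0], [-0.029, 1.0, -0.001], [0.0, -0.001, -1.0]]
force: [-2.0, -2.5, 6.2]
finger_gap: 0.308
```

```bash
python3 -m inch '[[[0,0,-0.01],0,1],[[0,0,-0.02],0,1],[[0,0,-0.035],0,1],[[0,0,-0.035],0,1],[[0,0,-0.03],0,1],[[0,-0.005,-0.01],0,1],[[0,-0.014,0],2.4,1],[[0.002,-0.03,0],0,1],[[0.003,-0.04,0],0,1],[[0.003,-0.04,0],0,1],[[0.003,-0.04,0],0,1],[[0.003,-0.04,0],0,1],[[0.003,-0.04,0],0,1],[[0.003,-0.04,0],0,1],[[0.003,-0.04,0],0,1],[[0.002,-0.035,0],0,1],[[0,-0.02,0],0,1],[[0,-0.01,0],0,1],[[0,0,0],0,1],[[0,0,0],0,1]]'; python3 -m inch '[[[0,0,0],0,1],[[0,0,0],0,1]]'
```

```text
time: 17.55
eef_pos: [0.5302, -0.1917, 0.2297]
tool_rot: [[-1.0, 0.012, -0.002], [0.012, 1.0, 0.002], [0.002, 0.002, -1.0]]
force: [0.0, 1.0, -2.3]
finger_gap: 0.308
time: 17.75
eef_pos: [0.531, -0.1914, 0.2307]
tool_rot: [[-1.0, 0.01, -0.0], [0.01, 1.0, 0.001], [0.0, 0.001, -1.0]]
force: [-0.3, 0.5, -1.7]
finger_gap: 0.314
```

```bash
python3 -m inch '[[[0.001,-0.0023,0.03],0,1],[[0,0,0.04],0,1],[[0,0,0.04],0,1],[[0,0,0.035],0,1],[[0,0,0.02],0,1],[[0,0,0.01],0,1],[[0,0,0],0,1],[[0,0,0],0,1]]'; python3 -m inch '[[[0,0,0.004],0,1],[[0,0,0.003],0,1],[[0,0,0.003],0,1],[[0,0,0.003],0,1],[[0,0,0],0,1]]'
```

```text
time: 18.55
eef_pos: [0.5308, -0.1952, 0.0568]
tool_rot: [[-1.0, 0.012, 0.002], [0.012, 1.0, -0.0], [-0.002, -0.0, -1.0]]
force: [0.6, 0.2, -2.4]
finger_gap: 0.31
time: 19.05
eef_pos: [0.5296, -0.1948, 0.0427]
tool_rot: [[-1.0, 0.013, -0.0], [0.013, 1.0, 0.001], [0.0, 0.001, -1.0]]
force: [-0.1, 2.0, 0.9]
finger_gap: 0.311
```

```bash
python3 -m inch '[[[0,0.001,0.003],0,1],[[0,0,0.003],0,1],[[0,0,0.003],0,1],[[0,0,0],0,1]]';python3 -m inch '[[[0,0,0.003],0,1],[[0,0,0.003],0,1],[[0,0,0.003],0,1],[[0,0,0],0,1]]';python3 -m inch '[[[0.001,0,0.003],0,1],[[0,0,0.002],0,1],[[0,0,0.002],0,1],[[0,0,0],0,1]]'
```

```text
time: 19.45
eef_pos: [0.5321, -0.1943, 0.0349]
tool_rot: [[-1.0, 0.012, 0.004], [0.012, 1.0, -0.001], [-0.004, -0.001, -1.0]]
force: [1.7, 1.5, 6.0]
finger_gap: 0.312
time: 19.85
eef_pos: [0.5331, -0.1943, 0.0261]
tool_rot: [[-1.0, 0.012, 0.006], [0.012, 1.0, -0.001], [-0.006, -0.001, -1.0]]
force: [2.6, 1.4, 5.8]
finger_gap: 0.311
time: 20.25
eef_pos: [0.5327, -0.1941, 0.0194]
tool_rot: [[-1.0, 0.012, 0.007], [0.012, 1.0, -0.001], [-0.007, -0.001, -1.0]]
force: [4.9, 1.4, 6.3]
finger_gap: 0.312
```

```bash
python3 -m inch '[[[0,0,0.002],0,1],[[0,0,0.002],0,1],[[0,0,0.001],0,1],[[0,0,0],0,1]]';python3 -m inch '[[[0,0,0.001],0,1],[[0,0,0.001],0,1],[[0,0,0],0,1]]'
```

```text
time: 20.65
eef_pos: [0.533, -0.1941, 0.0146]
tool_rot: [[-1.0, 0.012, 0.008], [0.012, 1.0, -0.001], [-0.008, -0.001, -1.0]]
force: [4.9, 1.6, 4.7]
finger_gap: 0.309
time: 20.95
eef_pos: [0.5331, -0.194, 0.013]
tool_rot: [[-1.0, 0.011, 0.008], [0.011, 1.0, -0.001], [-0.008, -0.001, -1.0]]
force: [5.1, 2.0, 9.6]
finger_gap: 0.311
```

```bash
python3 -m inch '[[[0,0,0.001],0,1],[[0,0,0.001],0,1],[[0,0,0],0,1]]'; python3 -m inch '[[[0,0,-0.001],0,1],[[0,0,0],0,-0.3],[[0,0,0],0,-0.3],[[0,0,0],0,-0.3],[[0,0,0],0,-0.3],[[0,0,-0.01],0,-0.3],[[0,0,-0.035],0,-0.3],[[0,0,-0.04],0,-0.3],[[0,0.02,-0.04],0,-0.3],[[0,0.04,-0.02],0,-0.3],[[0,0.04,0],0,-0.3],[[0,0.04,0],0,-0.3],[[0,0.04,0],0,-0.3],[[0,0.03,0],0,-0.3]]'
python3 - <<'E'
from ends import *
im={n:save(n,n[0]+'3.png') for n in('top','side')}
for y in(-.2695,-.1935): print(ends(np.array([.534,y,.036]),np.radians(-.7),imgs=im))
E
```

```text
time: 21.25
eef_pos: [0.5332, -0.1939, 0.0126]
tool_rot: [[-1.0, 0.011, 0.008], [0.011, 1.0, -0.001], [-0.008, -0.001, -1.0]]
force: [-1.5, 5.1, 23.2]
finger_gap: 0.315
time: 22.65
eef_pos: [0.5312, 0.0186, 0.1557]
tool_rot: [[-1.0, 0.011, 0.001], [0.011, 1.0, 0.001], [-0.001, 0.001, -1.0]]
force: [0.9, -0.2, 0.3]
finger_gap: 0.65
{'top': [np.float64(7.5), np.float64(-2.0)], 'side': [np.float64(7.5), np.float64(-4.5)]}
{'top': [np.float64(6.5), np.float64(-1.5)], 'side': [np.float64(7.5), np.float64(-4.5)]}
```

```bash
python3 -m inch '[[[-0.001,-0.02,0],0,-0.3],[[-0.001,-0.04,0],0,-0.3],[[-0.001,-0.04,0],0,-0.3],[[-0.001,-0.04,0],0,-0.3],[[-0.001,-0.04,0],0,-0.3],[[-0.0015,-0.025,0.01],0,-0.3],[[0,-0.0075,0.03],0,-0.3],[[0,0,0.03],0,-0.3],[[0,0,0.03],0,-0.3],[[0,0,0.025],0,-0.3],[[0,0,0.012],0,-0.3],[[0,0,0.003],0,-0.3],[[0,0,0],0,-0.3],[[0,0,0],0,-0.3]]'
```

```text
time: 24.15
eef_pos: [0.5363, -0.1974, 0.0161]
tool_rot: [[-1.0, 0.013, 0.002], [0.013, 1.0, -0.001], [-0.002, -0.001, -1.0]]
force: [-0.5, 0.5, 0.4]
finger_gap: 0.652
```

```bash
python3 -m inch '[[[0,0.003,0.002],0,-0.3],[[0,0,0],0,1],[[0,0,0],0,1],[[0,0,0],0,1],[[0,0,0],0,1],[[0,0,0],0,1]]'; python3 -m inch '[[[0.0025,0,0],0,1],[[0.0025,0,0],0,1],[[0,0,0],0,1],[[0,0,0],0,1]]'
```

```text
time: 24.75
eef_pos: [0.5355, -0.1938, 0.0135]
tool_rot: [[-1.0, 0.013, 0.001], [0.013, 1.0, -0.0], [-0.001, -0.0, -1.0]]
force: [-1.3, 1.0, 5.9]
finger_gap: 0.311
time: 25.15
eef_pos: [0.5316, -0.1938, 0.0135]
tool_rot: [[-1.0, 0.012, 0.003], [0.012, 1.0, -0.0], [-0.003, -0.0, -1.0]]
force: [4.7, 1.4, 5.9]
finger_gap: 0.313
```

```bash
python3 -m inch '[[[0,0,0],0,-0.3],[[0,0,0],0,-0.3],[[0,0,0],0,-0.3],[[0,0,0],0,-0.3],[[0,0,-0.02],0,-0.3],[[0,0,-0.035],0,-0.3],[[-0.002,-0.026,-0.01],0,-0.3],[[-0.003,-0.035,0],0,-0.3],[[0,-0.015,0.01],0,-0.3],[[0,0,0.03],0,-0.3],[[0,0,0.02],0,-0.3],[[0,0,0.005],0,-0.3],[[0,0,0],0,-0.3],[[0,0,0],0,-0.3]]'
```

```text
time: 26.55
eef_pos: [0.5346, -0.2697, 0.0131]
tool_rot: [[-1.0, 0.012, 0.0], [0.012, 1.0, 0.0], [-0.0, 0.0, -1.0]]
force: [-0.6, 0.3, 0.5]
finger_gap: 0.652
```

Now grip, drag, release, and leave towards the spacer.

```bash
python3 -m inch '[[[0,0,0],0,1],[[0,0,0],0,1],[[0,0,0],0,1],[[0,0,0],0,1],[[0.0025,0,0],0,1],[[0.003,0,0],0,1],[[0,0,0],0,1],[[0,0,0],0,1]]'; python3 -m inch '[[[0,0,0],0,-0.3],[[0,0,0],0,-0.3],[[0,0,0],0,-0.3],[[0,0,0],0,-0.3],[[0,0,-0.02],0,-0.3],[[0,0,-0.04],0,-0.3],[[0,0.01,-0.04],0,-0.3],[[0,0.03,-0.02],0,-0.3],[[0,0.045,0],0,-0.3],[[-0.003,0.045,0],0,-0.3],[[-0.005,0.045,0],-2,-0.3],[[-0.005,0.045,0],-3,-0.3],[[-0.005,0.045,0],-0.6,-0.3],[[-0.004,0.025,0],0,-0.3],[[0,0.005,0],0,-0.3],[[0,0,0],0,-0.3],[[0,0,0],0,-0.3]]'
python3 - <<'E'
from ends import *
im={n:save(n,n[0]+'4.png') for n in('top','side')}
for y in(-.2695,-.1935): print(ends(np.array([.534,y,.036]),np.radians(-.7),imgs=im))
E
```

```text
time: 27.35
eef_pos: [0.5308, -0.2698, 0.014]
tool_rot: [[-1.0, 0.012, 0.004], [0.012, 1.0, -0.001], [-0.004, -0.001, -1.0]]
force: [3.8, 1.8, 5.8]
finger_gap: 0.31
time: 29.05
eef_pos: [0.5458, 0.0236, 0.1325]
tool_rot: [[-0.997, -0.083, -0.001], [-0.083, 0.997, -0.001], [0.001, -0.001, -1.0]]
force: [-0.1, -0.2, 0.2]
finger_gap: 0.654
{'top': [np.float64(3.0), np.float64(2.0)], 'side': [np.float64(-1.0), np.float64(-1.0)]}
{'top': [np.float64(2.5), np.float64(1.5)], 'side': [np.float64(3.5), np.float64(-0.0)]}
```

```bash
python3 -m inch '[[[-0.007,-0.001,0.01],0,-0.3],[[-0.0065,-0.0005,0.025],0,-0.3],[[0,0,0.03],0,-0.3],[[0,0,0.03],0,-0.3],[[0,0,0.015],0,-0.3],[[0,0,0.009],0,-0.3],[[0,0,0],0,-0.3],[[0,0,0],0,-0.3]]'
```

```text
time: 29.95
eef_pos: [0.5605, 0.0253, 0.0145]
tool_rot: [[-0.996, -0.085, 0.001], [-0.085, 0.996, 0.0], [-0.001, -0.0, -1.0]]
force: [0.1, 0.2, -0.1]
finger_gap: 0.649
```

```bash
python3 -m inch '[[[0.001,-0.002,0.003],0,-0.3],[[0,0,0],0,-0.3],[[0,0,0],0,1],[[0,0,0],0,1],[[0,0,0],0,1],[[0,0,0],0,1],[[0,0,0],0,1],[[0,0,0],0,1]]'
```

```text
time: 30.75
eef_pos: [0.5592, 0.0233, 0.0112]
tool_rot: [[-0.996, -0.085, 0.001], [-0.085, 0.996, -0.0], [-0.001, -0.0, -1.0]]
force: [-1.0, -0.1, 5.3]
finger_gap: 0.179
```

```bash
python3 -m inch '[[[0,0,-0.01],0,1],[[0,0,-0.03],0,1],[[0,0,-0.035],0,1],[[0,0,-0.025],0,1],[[0,0,-0.01],3,1],[[0,-0.01,0],2.6,1],[[0.002,-0.03,0],0,1],[[0.004,-0.04,0],0,1],[[0.004,-0.04,0],0,1],[[0.004,-0.04,0],0,1],[[0.004,-0.04,0],0,1],[[0.003,-0.03,0],0,1],[[0,-0.018,0],0,1],[[0,-0.007,0],0,1],[[0,0,0],0,1],[[0,0,0],0,1],[[0,0,0],0,1]]'
```

```text
time: 32.45
eef_pos: [0.5352, -0.2294, 0.1205]
tool_rot: [[-1.0, 0.01, -0.0], [0.01, 1.0, 0.001], [0.0, 0.001, -1.0]]
force: [0.5, 1.1, -1.1]
finger_gap: 0.179
```

```bash
python3 -m inch '[[[0,-0.0024,0.01],0,1],[[0,0,0.02],0,1],[[0,0,0.018],0,1],[[0,0,0.008],0,1],[[0,0,0],0,1],[[0,0,0],0,1]]'; python3 -m inch '[[[0,0,0.003],0,1],[[0,0,0.002],0,1],[[0,0,0],0,1],[[0,0,0],0,1]]'
```

```text
time: 33.05
eef_pos: [0.5353, -0.2337, 0.065]
tool_rot: [[-1.0, 0.012, 0.0], [0.012, 1.0, 0.0], [-0.0, 0.0, -1.0]]
force: [0.6, -0.7, -0.6]
finger_gap: 0.177
time: 33.45
eef_pos: [0.5351, -0.234, 0.06]
tool_rot: [[-1.0, 0.013, 0.0], [0.013, 1.0, -0.0], [-0.0, -0.0, -1.0]]
force: [0.3, -1.0, -2.0]
finger_gap: 0.178
```

```bash
python3 -m inch '[[[0,0.002,0.001],0,1],[[0,0,0.002],0,1],[[0,0,0.002],0,1],[[0,0,0],0,1],[[0,0,0],0,1]]';  python3 -m inch '[[[0,0,0.001],0,1],[[0,0,0.001],0,1],[[0,0,0],0,1]]'
```

```text
time: 33.95
eef_pos: [0.5349, -0.2319, 0.0546]
tool_rot: [[-1.0, 0.013, -0.0], [0.013, 1.0, 0.0], [0.0, 0.0, -1.0]]
force: [0.2, -0.7, -1.9]
finger_gap: 0.177
time: 34.25
eef_pos: [0.5351, -0.2319, 0.053]
tool_rot: [[-1.0, 0.013, 0.0], [0.013, 1.0, -0.0], [-0.0, 0.0, -1.0]]
force: [-0.6, 0.2, 1.2]
finger_gap: 0.176
```

```bash
python3 -m inch '[[[0,0,0.001],0,1],[[0,0,0.0005],0,1],[[0,0,0],0,1]]'
```

```text
time: 34.55
eef_pos: [0.5352, -0.2319, 0.0529]
tool_rot: [[-1.0, 0.013, 0.0], [0.013, 1.0, -0.0], [-0.0, -0.0, -1.0]]
force: [-3.9, 2.2, 12.6]
finger_gap: 0.18
```

```bash
python3 -m inch '[[[0,0,-0.001],0,1],[[0,0,0],0,0.1],[[0,0,0],0,0.1],[[0,0,0],0,0.1],[[0,0,-0.005],0,0.1],[[0,0,-0.03],0,0.1],[[0,0,-0.045],0,-0.3],[[0,0,-0.045],0,-0.3],[[0,0,-0.035],0,-0.3],[[0,0.01,-0.017],-2.4,-0.3]]'; python3 -m inch '[[[-0.002,0.03,0],0,-0.3],[[-0.004,0.043,0],0,-0.3],[[-0.004,0.043,0],0,-0.3],[[-0.004,0.043,0],0,-0.3],[[-0.004,0.043,0],0,-0.3],[[-0.004,0.043,0],0,-0.3],[[-0.004,0.043,0],0,-0.3],[[-0.004,0.043,0],0,-0.3],[[-0.004,0.043,0],0,-0.3],[[-0.004,0.043,0],0,-0.3],[[-0.003,0.04,0],0,-0.3],[[-0.002,0.025,0],0,-0.3],[[0,0.01,0],0,-0.3],[[0,0.006,0],0,-0.3],[[0,0,0],0,-0.3],[[0,0,0],0,-0.3],[[0,0,0],0,-0.3]]'
python3 - <<'E'
from ov import *
from ends import ends
Rm=R(np.radians(-.7)); c=np.array([.5345,-.2318,0])
overlay('c4.png',[(SPACER,Rm,c+[0,0,.0728])]+[(COL,Rm,c+Rm@[0,s*.038,.036]) for s in(-1,1)],dict(side=(240,120,120,110,3.5),top=(295,180,95,90,4)))
for s in(-1,1): print(ends(c+Rm@[0,s*.038,.036],np.radians(-.7)))
E
```

```text
time: 35.55
eef_pos: [0.5367, -0.2242, 0.2338]
tool_rot: [[-1.0, -0.027, 0.006], [-0.027, 1.0, -0.003], [-0.006, -0.004, -1.0]]
force: [-0.5, -0.3, -0.2]
finger_gap: 0.654
time: 37.25
eef_pos: [0.5642, 0.275, 0.2293]
tool_rot: [[-1.0, -0.027, 0.0], [-0.027, 1.0, -0.001], [-0.0, -0.001, -1.0]]
force: [-0.2, -1.1, 1.0]
finger_gap: 0.645
{'top': [np.float64(2.5), np.float64(2.0)], 'side': [np.float64(3.0), np.float64(-1.0)]}
{'top': [np.float64(1.5), np.float64(2.5)], 'side': [np.float64(2.5), np.float64(1.0)]}
```

View pics/c4.png

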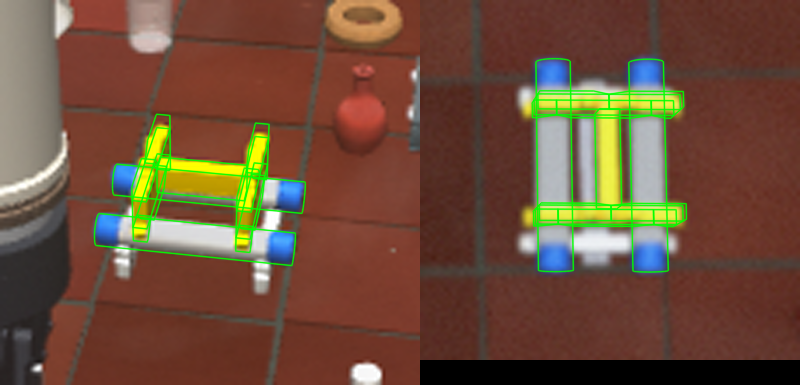

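```bash
python3 -m inch '[[[0.005,0.001,0.02],0,-0.3],[[0,0,0.035],0,-0.3],[[0,0,0.035],0,-0.3],[[0,0,0.03],0,-0.3],[[0,0,0.012],0,-0.3],[[0,0,0.004],0,-0.3],[[0,0,0],0,-0.3],[[0,0,0],0,-0.3],[[0,0,0],0,-0.3]]'
```

```text
time: 38.45
eef_pos: [0.5597, 0.2786, 0.095]
tool_rot: [[-1.0, -0.029, 0.003], [-0.029, 1.0, 0.001], [-0.003, 0.001, -1.0]]
force: [-0.3, 0.9, -0.4]
finger_gap: 0.649
```

```bash
python3 -m inch '[[[0,-0.002,0.0025],0,-0.3],[[0,0,0],0,-0.3],[[0,0,0],0,1],[[0,0,0],0,1],[[0,0,0],0,1],[[0,0,0],0,1],[[0,0,0],0,1]]'
```

```text
time: 39.15
eef_pos: [0.5586, 0.276, 0.091]
tool_rot: [[-1.0, -0.029, 0.0], [-0.029, 1.0, -0.0], [-0.0, -0.0, -1.0]]
force: [-0.6, -1.7, 2.7]
finger_gap: 0.315
```

```bash
python3 -m inch '[[[0,0,-0.01],0,1],[[0,0,-0.02],0,1],[[0,0,-0.035],0,1],[[0,0,-0.035],0,1],[[0,0,-0.03],0,1],[[0,-0.005,-0.01],0,1],[[0,-0.013,0],2.4,1]]'; python3 -m inch '[[[0.001,-0.03,0],0,1],[[0.002,-0.04,0],0,1],[[0.002,-0.04,0],0,1],[[0.002,-0.04,0],0,1],[[0.002,-0.04,0],0,1],[[0.002,-0.04,0],0,1],[[0.002,-0.04,0],0,1],[[0.002,-0.04,0],0,1],[[0.002,-0.04,0],0,1],[[0.002,-0.04,0],0,1],[[0.002,-0.04,0],0,1],[[0.002,-0.03,0],0,1],[[0,-0.02,0],0,1],[[0,-0.01,0],0,1],[[0,0,0],0,1],[[0,0,0],0,1],[[0,0,0],0,1]]'
```

```text
time: 39.85
eef_pos: [0.5594, 0.2594, 0.2323]
tool_rot: [[-1.0, 0.012, 0.003], [0.012, 1.0, 0.002], [-0.003, 0.002, -1.0]]
force: [0.3, -0.0, -2.4]
finger_gap: 0.312
time: 41.55
eef_pos: [0.53, -0.2297, 0.2304]
tool_rot: [[-1.0, 0.011, -0.001], [0.011, 1.0, 0.001], [0.001, 0.001, -1.0]]
force: [0.4, 0.6, -2.1]
finger_gap: 0.308
```

```bash
python3 -m inch '[[[0.0,-0.001,0.02],0,1],[[0,0,0.035],0,1],[[0,0,0.03],0,1],[[0,0,0.02],0,1],[[0,0,0.01],0,1],[[0,0,0],0,1],[[0,0,0],0,1]]'
```

```text
time: 42.25
eef_pos: [0.5308, -0.2323, 0.1167]
tool_rot: [[-1.0, 0.012, 0.001], [0.012, 1.0, -0.0], [-0.001, -0.0, -1.0]]
force: [0.5, -0.5, -1.7]
finger_gap: 0.314
```

```bash
python3 -m inch '[[[0.001,0.0005,0.004],0,1],[[0,0,0.003],0,1],[[0,0,0.003],0,1],[[0,0,0.002],0,1],[[0,0,0],0,1]]'; python3 -m inch '[[[0,0,0.0015],0,1],[[0,0,0.0015],0,1],[[0,0,0.0015],0,1],[[0,0,0],0,1]]'
```

```text
time: 42.75
eef_pos: [0.5286, -0.2321, 0.1035]
tool_rot: [[-1.0, 0.013, -0.001], [0.013, 1.0, 0.0], [0.001, 0.0, -1.0]]
force: [0.1, 0.3, -2.7]
finger_gap: 0.309
time: 43.15
eef_pos: [0.5295, -0.2319, 0.1002]
tool_rot: [[-1.0, 0.012, 0.001], [0.012, 1.0, -0.0], [-0.001, -0.0, -1.0]]
force: [-1.4, 2.0, 6.2]
finger_gap: 0.314
```

Contact at the predicted height, lateral force small; pivot on in small steps.

```bash
python3 -m inch '[[[0,0.0005,0.002],0,1],[[0,0,0.002],0,1],[[0,0,0.002],0,1],[[0,0,0],0,1]]'; python3 -m inch '[[[0,0,0.002],0,1],[[0,0,0.002],0,1],[[0,0,0.002],0,1],[[0,0,0],0,1]]'
```

```text
time: 43.55
eef_pos: [0.531, -0.232, 0.0948]
tool_rot: [[-1.0, 0.012, 0.004], [0.012, 1.0, -0.001], [-0.004, -0.001, -1.0]]
force: [1.2, 0.5, 6.6]
finger_gap: 0.307
time: 43.95
eef_pos: [0.5311, -0.232, 0.0889]
tool_rot: [[-1.0, 0.012, 0.004], [0.012, 1.0, -0.001], [-0.004, -0.001, -1.0]]
force: [1.7, 0.5, 6.7]
finger_gap: 0.311
```

```bash
python3 -m inch '[[[0,0,0.002],0,1],[[0,0,0.002],0,1],[[0,0,0.001],0,1],[[0,0,0],0,1]]'; python3 -m inch '[[[0,0,0.0015],0,1],[[0,0,0.001],0,1],[[0,0,0],0,1]]'
```

```text
time: 44.35
eef_pos: [0.5314, -0.2319, 0.084]
tool_rot: [[-1.0, 0.012, 0.005], [0.012, 1.0, -0.001], [-0.005, -0.001, -1.0]]
force: [1.3, 1.2, 6.9]
finger_gap: 0.313
time: 44.65
eef_pos: [0.5326, -0.232, 0.0822]
tool_rot: [[-1.0, 0.012, 0.007], [0.012, 1.0, -0.002], [-0.007, -0.002, -1.0]]
force: [3.2, 0.9, 9.1]
finger_gap: 0.314
```

```bash
python3 -m inch '[[[0,0,0.001],0,1],[[0,0,0.001],0,1],[[0,0,0],0,1]]'; python3 -m inch '[[[0,0,0.001],0,1],[[0,0,0.001],0,1],[[0,0,0],0,1]]'
```

```text
time: 44.95
eef_pos: [0.5339, -0.232, 0.0809]
tool_rot: [[-1.0, 0.012, 0.009], [0.012, 1.0, -0.002], [-0.009, -0.002, -1.0]]
force: [4.1, 1.7, 9.5]
finger_gap: 0.314
time: 45.25
eef_pos: [0.5351, -0.232, 0.0796]
tool_rot: [[-1.0, 0.012, 0.011], [0.012, 1.0, -0.003], [-0.011, -0.002, -1.0]]
force: [5.4, 2.1, 12.6]
finger_gap: 0.311
```

```bash
python3 - <<'E'
from ov import *
from ends import ends
Rm=R(np.radians(-.7)); c=np.array([.5345,-.2318,0])
overlay('c5.png',[(SPACER,Rm,c+[0,0,.0728]),(COL,Rm,c+[0,0,.1036])]+[(COL,Rm,c+Rm@[0,s*.038,.036]) for s in(-1,1)],dict(side=(240,100,120,130,3.5),top=(295,170,95,100,4)))
E
```

```text
(no output)
```

View pics/c5.png

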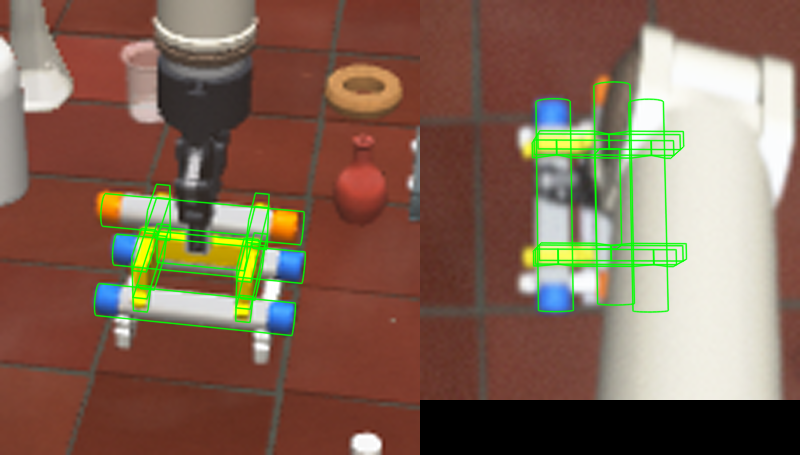

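```bash
python3 -m inch '[[[0.001,0,0.001],0,1],[[0.001,0,0.001],0,1],[[0,0,0],0,1]]'; python3 -m inch '[[[0,0,0.001],0,1],[[0,0,0],0,1]]'
```

```text
time: 45.65
eef_pos: [0.5355, -0.232, 0.0788]
tool_rot: [[-1.0, 0.011, 0.016], [0.011, 1.0, -0.003], [-0.016, -0.003, -1.0]]
force: [7.5, 2.5, 14.9]
finger_gap: 0.311
time: 45.85
eef_pos: [0.5356, -0.232, 0.0786]
tool_rot: [[-1.0, 0.011, 0.016], [0.011, 1.0, -0.004], [-0.016, -0.003, -1.0]]
force: [6.4, 3.1, 21.1]
finger_gap: 0.312
```

```bash
python3 -m inch '[[[0,0,-0.001],0,1],[[0,0,-0.0005],0,1]]'; python3 - <<'E'
from ends import *
im={'side':bot.grab_frame('side'),'top':cv2.imread('pics/top0.png')[:,:,::-1]}
c=np.array([.5345,-.2318,.1036])
import ends as e
for dz in(0,):
    try: print(e.ends(c,np.radians(-.7),0,True,im))
    except Exception as x: print(x)
E
```

```text
time: 46.05
eef_pos: [0.5351, -0.232, 0.0791]
tool_rot: [[-1.0, 0.011, 0.015], [0.011, 1.0, -0.003], [-0.015, -0.003, -1.0]]
force: [6.8, 2.3, 12.6]
finger_gap: 0.305
{'top': [np.float64(21.0), np.float64(20.0)], 'side': [np.float64(6.5), np.float64(-4.5)]}
```

```bash
python3 -m inch '[[[0,0,-0.003],0,1],[[0,0,-0.004],0,1],[[0,0,-0.003],0,1],[[0,0,0],0,1],[[0,0,0],0,1]]'
```

```text
time: 46.6
eef_pos: [0.5261, -0.2317, 0.0837]
tool_rot: [[-1.0, 0.013, -0.001], [0.013, 1.0, 0.0], [0.001, 0.0, -1.0]]
force: [-0.7, 0.2, -2.2]
finger_gap: 0.308
```

```bash
python3 -m inch '[[[-0.0025,0,0],0,1],[[-0.0025,0,0],0,1],[[0,0,0.001],0,1],[[0,0,0.001],0,1],[[0,0,0.001],0,1],[[0,0,0],0,1]]'; python3 -m inch '[[[0,0,0.001],0,1],[[0,0,0.001],0,1],[[0,0,0],0,1]]'
```

```text
time: 47.2
eef_pos: [0.5316, -0.2316, 0.081]
tool_rot: [[-1.0, 0.013, -0.001], [0.013, 1.0, 0.0], [0.001, 0.0, -1.0]]
force: [-0.3, -0.1, -2.1]
finger_gap: 0.309
time: 47.5
eef_pos: [0.532, -0.2317, 0.0795]
tool_rot: [[-1.0, 0.013, 0.0], [0.013, 1.0, -0.0], [-0.0, -0.0, -1.0]]
force: [0.2, -0.9, 0.7]
finger_gap: 0.311
```

```bash
python3 -m inch '[[[0.0005,0,0.0008],0,1],[[0,0,0.0008],0,1],[[0,0,0],0,1]]'; python3 - <<'E'
import ends as e
from h import *
im={'side':bot.grab_frame('side'),'top':cv2.imread('pics/top0.png')[:,:,::-1]}
print(e.ends(np.array([.5345,-.2318,.1036]),np.radians(-.7),0,True,im)['side'])
E
```

```text
time: 47.8
eef_pos: [0.5322, -0.2319, 0.0789]
tool_rot: [[-1.0, 0.013, 0.001], [0.013, 1.0, -0.001], [-0.001, -0.001, -1.0]]
force: [-1.3, 0.7, 6.8]
finger_gap: 0.311
[np.float64(4.0), np.float64(-2.5)]
```

```bash
python3 -m inch '[[[0,0,-0.003],0,1],[[0,0,-0.002],0,1],[[0.002,0,0],0,1],[[0,0,0.002],0,1],[[0,0,0.0015],0,1],[[0,0,0.001],0,1],[[0,0,0.0008],0,1],[[0,0,0.0007],0,1],[[0,0,0],0,1]]'; python3 - <<'E'
import ends as e
from h import *
im={'side':bot.grab_frame('side'),'top':cv2.imread('pics/top0.png')[:,:,::-1]}
print(e.ends(np.array([.5345,-.2318,.1036]),np.radians(-.7),0,True,im)['side'])
E
```

```text
time: 48.75
eef_pos: [0.5293, -0.2319, 0.0787]
tool_rot: [[-1.0, 0.013, -0.0], [0.013, 1.0, -0.0], [0.0, -0.0, -1.0]]
force: [-5.8, 2.8, 17.6]
finger_gap: 0.31
[np.float64(1.0), np.float64(-0.0)]
```

```bash
python3 -m inch '[[[0,0,-0.0007],0,1],[[0,0,0],0,0.1],[[0,0,0],0,0.1],[[0,0,0],0,0.1],[[0,0,0],0,0.1],[[0,0,-0.005],0,0.1],[[0,0,-0.02],0,0.1],[[0,0,-0.04],0,0.1],[[0,0,-0.045],0,0],[[0,0.02,-0.03],0,0],[[0,0.04,-0.01],0,0],[[0,0.045,0],0,0],[[0,0.045,0],0,0],[[0,0.045,0],0,0],[[0,0.045,0],0,0],[[0,0.03,0],0,0],[[0,0.01,0],0,0],[[0,0,0],0,0]]'
python3 - <<'E'
from ov import *
from ends import ends
Rm=R(np.radians(-.7)); c=np.array([.5345,-.2318,0])
overlay('c6.png',[(SPACER,Rm,c+[0,0,.0728]),(COL,Rm,c+[0,0,.1036])]+[(COL,Rm,c+Rm@[0,s*.038,.036]) for s in(-1,1)],dict(side=(240,100,120,130,3.5),top=(295,170,95,100,4)))
im={n:save(n,n[0]+'5.png') for n in('top','side')}
print(ends(c+[0,0,.1036],np.radians(-.7),0,True,im))
for s in(-1,1): print(ends(c+Rm@[0,s*.038,.036],np.radians(-.7),0,False,im))
d=cv2.imread('pics/side0.png')[:,:,::-1]
for n,(x,y,w,h) in dict(reag=(208,196,28,38),drop=(194,244,22,30),bulb=(330,136,24,30),vial=(335,220,18,28)).items():
    print(n,np.abs(im['side'][y:y+h,x:x+w].astype(int)-d[y:y+h,x:x+w]).mean().round(1))
E
```

```text
time: 50.6
eef_pos: [0.5329, 0.0499, 0.2276]
tool_rot: [[-1.0, 0.009, 0.0], [0.009, 1.0, 0.0], [-0.0, 0.0, -1.0]]
force: [0.1, -0.5, -0.1]
finger_gap: 0.502
{'top': [np.float64(1.5), np.float64(3.0)], 'side': [np.float64(3.0), np.float64(-0.0)]}
{'top': [np.float64(2.5), np.float64(2.0)], 'side': [np.float64(13.0), np.float64(-1.0)]}
{'top': [np.float64(1.5), np.float64(2.5)], 'side': [np.float64(2.5), np.float64(1.0)]}
reag 1.1
drop 4.5
bulb 1.2
vial 0.6
```

View pics/c6.png

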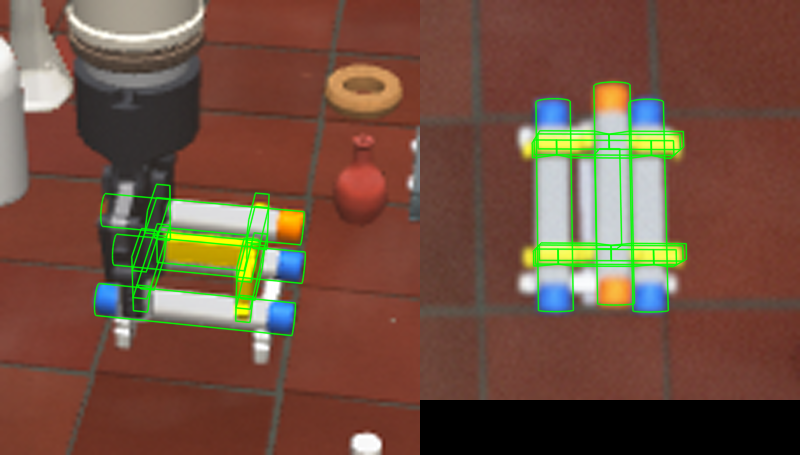

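```bash
python3 -c "
from plant import bot; s=bot.read_state(); print(s['time'],s['force']); print(bot.close_job())"
```

```text
50.8 [-0.06822514 -0.65797321 -0.81521808]
the job is handed in; nothing more can be done
None
```

I stacked the pieces in the order asked and handed the job in at 50.8 s, with the gripper clear. Both blue-ended columns are in the cradle grooves, the yellow spacer is seated over them, and the orange-ended column lies in the spacer's top groove.

- **Levelling:** each column came off the rack at its 25° slope. I levelled it by pressing its low end into the groove until it turned in the grip.
- **Centring:** that turn shifted each column about 4–5 mm along its length. I slid the blue ones back in their grooves, and lifted and reset the orange one.

**Last checks:**
- **Seating:** every piece stopped at about the height expected for seating. Pressing forces were 24 N or less in all the readings I took.
- **Position:** in the last top picture all three columns and the spacer match the expected level pose. The columns are centred to about 1–2 mm.
- **Disagreements:** the two cameras differ by about 2 mm in y. The gripper hid part of the stack in the last side view, so one end reading there (13 mm, on a blue column) is invalid. That column read centred in the same top picture, and in both views before the orange one went on.
- **Bystanders:** before-and-after side pictures show the reagent bottle, rubber bulb and vial unchanged. The dropper bottle's patch changed slightly. I put that down to the emptied rack beside it, since the arm never went near it, but I did not check it separately.

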